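# Tap on the display lamps in linking order

## Task

Switch on the cordless wooden lamps of this craft display so that they link up: with the fingertips, tap the white cap of the large round lamp, then the square lamp, then the long bar lamp, in that order, pressing each gently all the way down, where it stays. Leave the small round lamp off. Do not pick up or shove any lamp, do not disturb the pieces standing among them, and finish with the hand clear.

Things in the scene. Friction and masses are not known exactly. Their poses are not given: they have to be found in the camera images.
- round_lamp: large round lamp, 90 mm across: a loose upright wooden block 42 mm high standing on the table, with a round cap 76 mm across of white plastic on top, standing 56 mm above the table before it is tapped. Origin: centre of the underside, z up.
- round_lamp_top (a point): centre of the upper face of that lamp's white cap; it sinks with the cap. The face itself is springy: it gives another 0.4 mm per N (5 mm at most, not counted in the cap's joint value) and comes back up when released, so the cap starts to slide only once the face has given about 1.2 mm.
- round_lamp_cap (a joint): how far that cap is pushed in, m: 0 standing proud (off), 0.007 fully down (on). It slides straight down against about 3 N to a firm stop and stays where it is left: it does not spring back.
- square_lamp: square lamp, 76 mm on a side: a loose upright wooden block 56 mm high standing on the table, with a square cap 62 mm on a side of white plastic on top, standing 70 mm above the table before it is tapped. Origin: centre of the underside, z up.
- square_lamp_top (a point): centre of the upper face of that lamp's white cap; it sinks with the cap. The face itself is springy: it gives another 0.4 mm per N (5 mm at most, not counted in the cap's joint value) and comes back up when released, so the cap starts to slide only once the face has given about 1.2 mm.
- square_lamp_cap (a joint): how far that cap is pushed in, m: 0 standing proud (off), 0.007 fully down (on). It slides straight down against about 3 N to a firm stop and stays where it is left: it does not spring back.
- bar_lamp: long bar lamp, 46 mm (its x) by 130 mm (its y): a loose upright wooden block 32 mm high standing on the table, with a cap 32 mm (x) by 116 mm (y) of white plastic on top, standing 46 mm above the table before it is tapped. Origin: centre of the underside, z up.
- bar_lamp_top (a point): centre of the upper face of that lamp's white cap; it sinks with the cap. The face itself is springy: it gives another 0.4 mm per N (5 mm at most, not counted in the cap's joint value) and comes back up when released, so the cap starts to slide only once the face has given about 1.2 mm.
- bar_lamp_cap (a joint): how far that cap is pushed in, m: 0 standing proud (off), 0.007 fully down (on). It slides straight down against about 3 N to a firm stop and stays where it is left: it does not spring back.
- small_lamp: small round lamp, 55 mm across: a loose upright wooden block 42 mm high standing on the table, with a round cap 42 mm across of white plastic on top, standing 56 mm above the table before it is tapped. Origin: centre of the underside, z up.
- small_lamp_top (a point): centre of the upper face of that lamp's white cap; it sinks with the cap. The face itself is springy: it gives another 0.4 mm per N (5 mm at most, not counted in the cap's joint value) and comes back up when released, so the cap starts to slide only once the face has given about 1.2 mm.
- small_lamp_cap (a joint): how far that cap is pushed in, m: 0 standing proud (off), 0.007 fully down (on). It slides straight down against about 3 N to a firm stop and stays where it is left: it does not spring back.
- wood_cube: a plain light wooden cube, 36 mm, loose, part of the display, not to be disturbed. Origin: centre of the underside.
- low_stand: a thin steel T-shaped wire stand on a 48 mm round foot, 75 mm tall, loose, part of the display, not to be disturbed. Origin: centre of the underside.
- slate_disc: a flat dark slate disc, 80 mm across, 6 mm thick, loose, part of the display, not to be disturbed. Origin: centre of the underside.
- bangle: a brass bangle lying flat, 68 mm across, 16 mm high, loose, part of the display, not to be disturbed. Origin: centre of the underside.
- lean_stand: a leaning wooden display panel on a small foot, 60 mm wide, about 120 mm tall, loose, part of the display, not to be disturbed. Origin: centre of the underside.
- tall_stand: a thin steel T-shaped wire stand on a 48 mm round foot, 120 mm tall, loose, part of the display, not to be disturbed. Origin: centre of the underside.
There are look-alikes about, which are no part of the job. What is shaped like the small_lamp but green is not meant.

How it is judged (in metres and radians):
On the way, in this order (a step that is already met when the one before it is completed fails the run):
1. the round lamp's cap is pressed down (at least 5 mm in) (value of joint round_lamp_cap above 0.005 m and value of joint each of square_lamp_cap, bar_lamp_cap, small_lamp_cap below 0.0025 m), for 0.1 s.
2. the square lamp's cap is pressed down (at least 5 mm in) (value of joint square_lamp_cap above 0.005 m and value of joint each of bar_lamp_cap, small_lamp_cap below 0.0025 m), for 0.1 s.
3. the bar lamp's cap is pressed down (at least 5 mm in) (value of joint bar_lamp_cap above 0.005 m and value of joint small_lamp_cap below 0.0025 m), for 0.1 s.
At the end, for the whole second after the job is handed in: Caps of the large round, square and bar lamps at least 5 mm in (travel 7 mm), pressed in that order; small round lamp cap under 2.5 mm in; lamps upright, at rest and within 20 mm of their start; display pieces within 20 mm of their place and not tipped over (all of step 3 and value of joint each of round_lamp_cap, square_lamp_cap above 0.005 m and distance of each of round_lamp, square_lamp, bar_lamp, small_lamp, wood_cube, low_stand, slate_disc, bangle, lean_stand, tall_stand from where it was at the start of the episode below 0.02 m and angle between each of round_lamp, square_lamp, bar_lamp, small_lamp's own z axis and vertical below 0.1 rad and linear speed of each of round_lamp, square_lamp, bar_lamp, small_lamp below 0.02 m/s and angle between each of wood_cube, low_stand, slate_disc, bangle, lean_stand, tall_stand's own z axis and vertical below 0.2 rad); the robot touches nothing.
It fails at once if a lamp pressed out of order ((value of joint square_lamp_cap above 0.0025 m and value of joint round_lamp_cap below 0.005 m) or (value of joint bar_lamp_cap above 0.0025 m and value of joint square_lamp_cap below 0.005 m)).
It fails at once if the small round lamp pressed (value of joint small_lamp_cap above 0.0025 m).
It fails at once if a lamp lifted more than 10 mm, tipped more than about 14 degrees or shoved more than 20 mm (height (world z) of any of round_lamp, square_lamp, bar_lamp, small_lamp above 0.01 m or angle between any of round_lamp, square_lamp, bar_lamp, small_lamp's own z axis and vertical above 0.25 rad or distance of any of round_lamp, square_lamp, bar_lamp, small_lamp from where it was at the start of the episode above 0.02 m).
It fails at once if a lamp struck or pressed with more than 25 N (contact force between any of the fingers, the arm and round_lamp above 25 N or contact force between any of the fingers, the arm and square_lamp above 25 N or contact force between any of the fingers, the arm and bar_lamp above 25 N or contact force between any of the fingers, the arm and small_lamp above 25 N).
It fails at once if a display piece moved more than 20 mm (distance of any of wood_cube, low_stand, slate_disc, bangle, lean_stand, tall_stand from where it was at the start of the episode above 0.02 m).
It also fails if it takes over 48 s, if anything falls off the work surface, if the arm or the gripper's body presses on something with over 40 N, if the wrist force passes 120 N, or if a joint passes its speed limit or range.

## Robot

A 6-joint arm with a two-finger parallel gripper is mounted at the origin on the work surface. World frame = base frame: x ahead of the robot, y to its left, z up, the work surface at z = 0. Lengths are in mm, angles in rad, forces in N, time in s.
With the tool pointing down it reaches from about 400 to 925 mm from the base axis. Payload 12.5 kg.
Tool frame: the origin (TCP) lies midway between the tips of the shut fingers; the grasp point (between the pads) lies 19 mm behind it (env.tcp_to_grasp is the distance from the TCP to the grasp point, in mm); z points along the fingers, y is the line along which they close (so a half turn about z gives the same grasp; the last joint's range is limited). The gripper opens to 95 mm and grips with 3 to 60 N. Pads are 20 mm wide; open, the fingers measure 119 mm over their backs; the gripper's body (75 mm by 180 mm) begins 59 mm behind the grasp point.
Start: joints at [-1.373, 0.491, 1.559, -0, 1.092, -0.106], TCP at [186.991, -596.39, 214.661] pointing down, gripper open.
Joint ranges: [-3.1, 3.1], [-0.84, 2.19], [0.05, 2.79], [-1.13, 4.28], [0.06, 2.93], [-2.69, 2.69]. Speed limits (rad/s): [2.22, 2.22, 2.79, 3.14, 3.14, 3.14].

## Interface

Orientations are given as a rotation vector (axis times angle).
In Python, from station import env gives the robot as it stands. The module is installed in compiled form; this text tells all that it offers.
- The arm moves only by the tool servo_tool, never from a script. Its argument "commands" is text: rows parted by semicolons, each of 7 numbers parted by spaces: the turn, a rotation vector about the world's x, y, z scaled (see below), then the shift along the world's x, y, z scaled (see below), then the opening, from 0 (shut) to 1 (fully open). A call has 1 to 5 rows; each row is the pose to reach, as a shift and turn from the pose commanded when the call began; what a row does not reach only later rows make up. The controller multiplies each number of a shift by 20 cm and each number of a turn by 45 degrees. A row lasts 1/12 s, in which the tool goes at most 41.7 mm and 7.16 degrees, less where a joint would pass 70% of its speed; a pose out of reach is approached as far as the arm can. A call with a number of a shift or a turn outside -1 to 1 is refused whole. A call with a gripper value outside its range is refused whole. The fingers move at their own pace and stop on an object; the grip force is fixed at half the most. Time passes only in rows, so rows that repeat a pose let the fingers close. It gives the time, the measured TCP pose, the force, the opening and the grip force at its end, in the units of the state.
- env.observe(): the state, without advancing time (a new reading comes with each control period).
- env.get_image(name): name is "scene" or "top" or "wrist"; returns a dict with "image" (400x640x3 uint8, blue, green, red), "range_z" (400x640 float32, mm along the optical axis (not along the pixel's ray), 0 where there is no reading), "camera_matrix" (3x3 intrinsics, pixels), "R" (3x3) and "t" (3): a world point X has camera coordinates R X + t. Camera axes: x right, y down, z forward; pixel columns grow to the right and rows downward; lengths in mm; the calibration is good to about 2 mm. The wrist camera is an equidistant fisheye: a pixel r from the principal point sees the ray r / f radians off the axis. A picture is of the moment at which its call begins.
- env.close_job(): hands the job in; it is judged then, once.
The state is a dict: "clock": time; "joint_pos": joint angles; "joint_velocities": joint speeds; "joint_efforts": joint torques, N m; "tool_pos": TCP position; "tcp_rot": TCP orientation; "force": force on the tool from outside, world axes, zero at the start; "ft_torque": the same for the moment, N m; "grip_width": finger opening in mm; "grasp_force": force on a finger pad.
Only numpy, scipy, OpenCV 4.12 (cv2) and the standard library are available. Lean on these libraries where they do the work, as an engineer would, in place of code of your own. Each camera call takes 0.05 s, during which the arm holds its last target. There are 200 camera calls.

## Working session

There is one attempt and no reset: what is moved stays moved. The work goes in short steps, Python scripts to look and compute and a tool call to move; the robot and the scene stay as the last step left them, time stands still between calls to the robot, and variables do not carry over. Pictures are saved under pics/ and viewed, at most 10 in all, crops included, and the job is handed in when it is done.

Besides the shell and the picture viewer there is one more tool, called as a command line: name --argument value ..., lists and objects as JSON in quotes. servo_tool: Moves the arm, as the interface text tells. Shifts and turns lie within -1 to 1; 1 stands for 20 cm of shift or 45 degrees of turn. Its arguments: {"type":"object","properties":{"commands":{"type":"string"}},"required":["commands"]}

```bash
mkdir -p pics
python3 - <<'E'
from station import env
import cv2,numpy as np
o=env.observe();print(o)
for n in("top","scene"):
    d=env.get_image(n);cv2.imwrite(f"pics/{n}0.png",d["image"]);np.savez(f"{n}0.npz",**d)
    print(n,d["camera_matrix"].tolist(),d["R"].round(3).tolist(),d["t"])
E
```

```text
{'clock': 0.0, 'joint_pos': array([-1.37263047e+00,  4.91546926e-01,  1.55945912e+00, -1.08992330e-05,
        1.09168713e+00, -1.05618728e-01]), 'joint_velocities': array([-0.00177446, -0.00171209,  0.00032597, -0.00066145,  0.0004467 ,
        0.00026723]), 'joint_efforts': array([ 1.03296403e-03, -6.12642646e+01, -2.58178389e+01,  6.93424302e-02,
        4.82956390e-02, -9.95629443e-05]), 'tool_pos': array([ 186.91783753, -596.13710276,  214.06626429]), 'tcp_rot': array([-3.10433456e+00, -4.75192492e-01,  9.51038284e-05]), 'force': array([-0.14800034,  0.04757637,  0.14533743]), 'ft_torque': array([ 0.00017314, -0.02335371,  0.02345324]), 'grasp_force': 0.0, 'grip_width': 94.90724056495966}
top [[372.8171495862623, 0.0, 315.2133965331735], [0.0, 372.8171495862623, 195.72243136040575], [0.0, 0.0, 1.0]] [[0.004, -1.0, -0.028], [-0.991, -0.0, -0.136], [0.136, 0.028, -0.99]] [  1.17372908 610.08993958 919.98400136]
scene [[364.8418941638265, 0.0, 318.93669826174335], [0.0, 364.8418941638265, 200.59087417896293], [0.0, 0.0, 1.0]] [[-0.88, 0.475, -0.001], [0.396, 0.732, -0.555], [-0.263, -0.489, -0.832]] [ 543.26969307 -179.86538139  948.15609632]
```

View pics/top0.png

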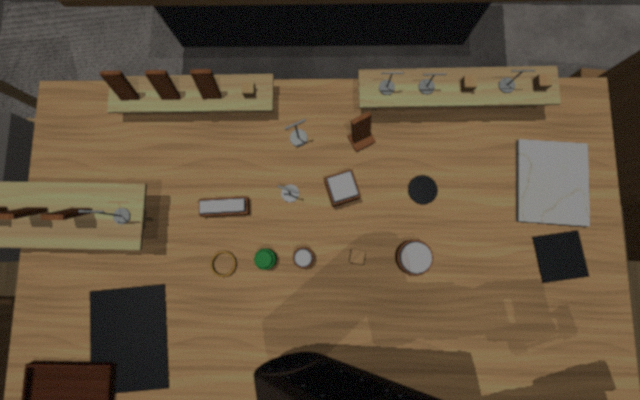

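View pics/scene0.png

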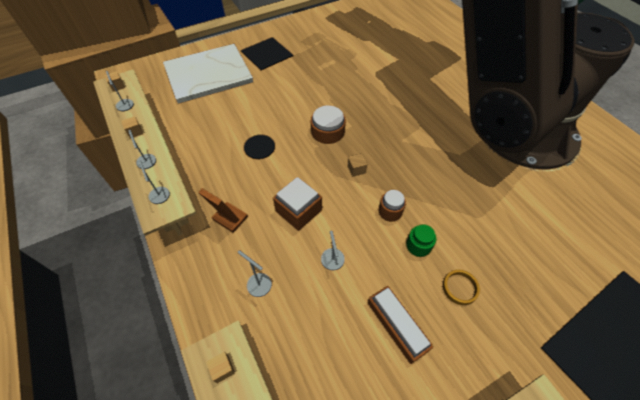

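Top view: the large round lamp is at (415,258), the square lamp at (342,187), the bar at (223,207) and the small lamp at (303,258). The green look-alike is at (265,259). Stands are at (290,193) and (298,135), the lean panel at (361,132), slate at (423,190), cube at (357,257) and bangle at (224,263). The scene view agrees.

The three targets differ clearly in size and shape. I'll measure the caps in both cameras and enlarge a crop to confirm.

```bash
cat > h.py <<'E'
import numpy as np,cv2
def cloud(d):
    K,R,t,z=d["camera_matrix"],d["R"],d["t"],d["range_z"].astype(float)
    v,u=np.mgrid[:z.shape[0],:z.shape[1]]
    C=np.dstack([(u-K[0,2])/K[0,0]*z,(v-K[1,2])/K[1,1]*z,z])
    return (C-t)@R
E
python3 - <<'E'
from h import *
seeds={"top":dict(round=(415,258),square=(342,187),bar=(223,207),small=(303,258)),
"scene":dict(round=(328,117),square=(298,192),bar=(402,321),small=(393,199))}
for n in seeds:
    d=np.load(n+"0.npz");P=cloud(d);im=d["image"];hsv=cv2.cvtColor(im,cv2.COLOR_BGR2HSV)
    w=((hsv[...,1]<60)&(hsv[...,2]>95)).astype(np.uint8)
    k,l,s,c=cv2.connectedComponentsWithStats(w,connectivity=4)
    for a,(u,v) in seeds[n].items():
        m=l==l[v,u]; p=P[m&(d["range_z"]>0)]; zz=np.median(p[:,2]); p=p[abs(p[:,2]-zz)<6]
        (c0,sz,ang)=cv2.minAreaRect(p[:,:2].astype(np.float32))
        print(n,a,w[v,u],len(p),"z",zz.round(1),"ctr",np.round(c0,1),"size",np.round(sz,1),"ang",round(ang,1))
d=np.load("top0.npz");P=cloud(d)
for a,(u,v) in dict(low=(290,193),tall=(298,135),lean=(361,138),slate=(423,190),bangle=(216,263),cube=(357,257),green=(265,259),table=(380,230)).items(): print(a,P[v,u].round())
h=P[...,2]; 
for a,(u0,v0,u1,v1) in dict(low=(275,178,308,205),tall=(280,112,315,150),lean=(345,108,380,155),shelfR=(355,62,565,110)).items():
    q=P[v0:v1,u0:u1].reshape(-1,3); q=q[q[:,2]>15]; print(a,len(q),q.min(0).round(),q.max(0).round())
cv2.imwrite("pics/crop0.png",cv2.resize(d["image"][100:290,190:450],None,fx=3,fy=3,interpolation=cv2.INTER_CUBIC))
E
```

```text
top round 1 751 z 55.2 ctr [ 455.7 -247.7] size [73.4 74.5] ang 0.3
top square 1 602 z 69.6 ctr [632.1 -66.2] size [62.  61.4] ang 17.8
top bar 1 544 z 45.4 ctr [585.  243.8] size [ 32.5 112.9] ang 3.3
top small 1 217 z 56.2 ctr [453.7  32.6] size [38.5 40.1] ang 44.9
scene round 1 526 z 54.9 ctr [ 459.2 -248.5] size [74.1 72.2] ang 59.9
scene square 1 754 z 69.4 ctr [634.5 -66.1] size [62.9 62.2] ang 18.4
scene bar 1 1231 z 44.9 ctr [586.8 243.8] size [ 32.6 115.8] ang 3.4
scene small 1 261 z 55.5 ctr [456.4  32. ] size [39.2 39.8] ang 74.6
low [621.  70.  16.]
tall [776.  50.  29.]
lean [ 768. -119.   26.]
slate [ 630. -282.    9.]
bangle [436. 265.   1.]
cube [ 454. -104.   35.]
green [449. 127.  55.]
table [ 524. -168.   -0.]
low 58 [615.  47.  16.] [633.  98.  78.]
tall 83 [480. -24.  24.] [789.  75. 994.]
lean 493 [ 480. -149.   15.] [811. -24. 994.]
shelfR 7829 [ 480. -609.   78.] [936. -24. 994.]
```

View pics/crop0.png

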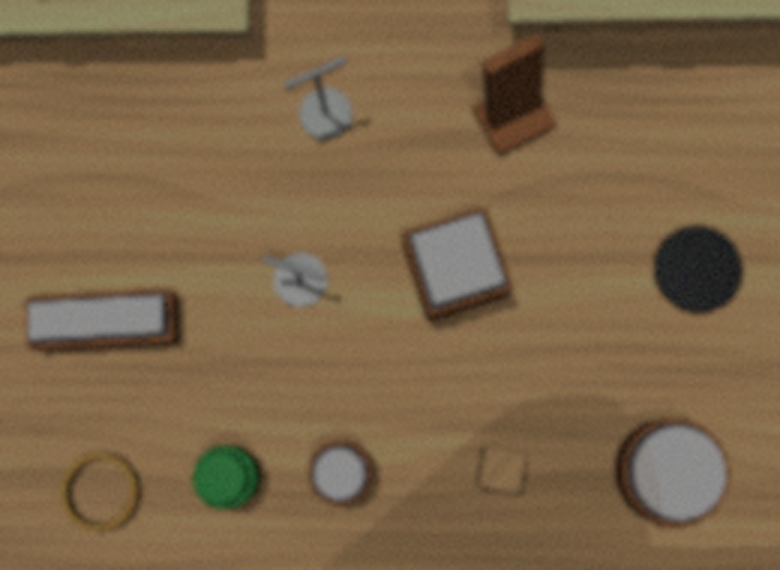

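The crop confirms the targets. Sizes and heights match those given: the round cap is about 74 mm at z 55, the square about 62 mm at z 70, and the bar 32x115 mm at z 45. The green one is excluded.

Averaging both cameras, the tap points are round (457.5,-248), square (633.5,-66) and bar (586,244). I'll shut the fingers and travel high.

servo_tool --commands "0 0 0 0.6 0.78 0 0;0 0 0 0.6 0.78 0 0;0 0 0 0.6 0.78 0 0;0 0 0 0.6 0.78 0 0;0 0 0 0.6 0.78 0 0"

```text
clock: 0.52
tool_pos: [308.2, -437.7, 214.5]
tcp_rot: [-3.104, -0.476, 0.0]
force: [-0.1, 0.5, -0.9]
grip_width: 67.4
grasp_force: 0.0
```

servo_tool --commands "0 0 0 0.75 0.96 0 0;0 0 0 0.75 0.96 0 0;0 0 0 0.75 0.96 0 0;0 0 0 0.75 0.96 0 0;0 0 0 0.75 0.96 0 0"

```text
clock: 0.93
tool_pos: [436.0, -274.4, 214.6]
tcp_rot: [-3.105, -0.475, 0.0]
force: [1.0, -0.9, 0.5]
grip_width: 33.9
grasp_force: 0.0
```

servo_tool --commands "0 0 0 0 0 -0.6 0;0 0 0 0 0 -0.6 0;0 0 0 0 0 -0.6 0;0 0 0 0 0 -0.6 0;0 0 0 0 0 -0.6 0"

```text
clock: 1.35
tool_pos: [434.8, -275.9, 94.0]
tcp_rot: [-3.103, -0.475, 0.004]
force: [0.4, -1.6, -0.6]
grip_width: 2.0
grasp_force: 0.0
```

servo_tool --commands "0 0 0 0.113 0.14 -0.06 0;0 0 0 0.113 0.14 -0.12 0;0 0 0 0.113 0.14 -0.12 0;0 0 0 0.113 0.14 -0.12 0;0 0 0 0.113 0.14 -0.12 0"

```text
clock: 1.77
tool_pos: [458.2, -249.2, 72.5]
tcp_rot: [3.104, 0.474, 0.003]
force: [0.5, 0.4, 0.6]
grip_width: -0.0
grasp_force: 0.0
```

Run:
```python
from station import env
import cv2
o=env.observe();print(o["tool_pos"],o["force"],o["grip_width"])
d=env.get_image("top")
cv2.imwrite("pics/s1.png",cv2.resize(d["image"][160:330,330:500],None,fx=3,fy=3,interpolation=cv2.INTER_CUBIC))
```

```text
[ 458.22442712 -249.1847445    72.53565264] [0.51988346 0.39791004 0.64336462] -0.032157349145727356
```

View pics/s1.png

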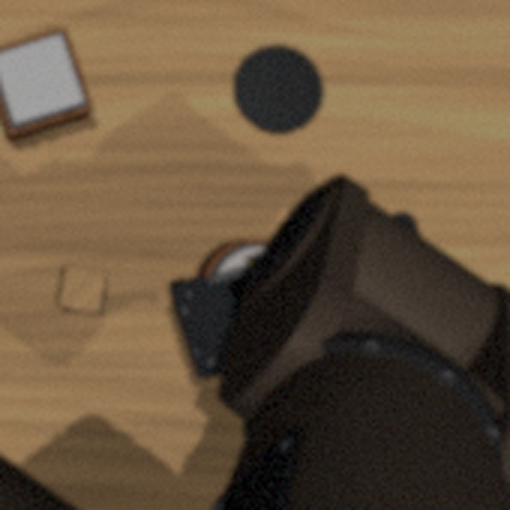

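The picture shows the hand over the round lamp, with the rim of its white cap visible at about (235,262), and nothing else touched. Lowering slowly and watching the force.

servo_tool --commands "0 0 0 0 0 -0.02 0;0 0 0 0 0 -0.04 0;0 0 0 0 0 -0.055 0;0 0 0 0 0 -0.065 0;0 0 0 0 0 -0.065 0"

```text
clock: 2.23
tool_pos: [457.6, -248.2, 57.1]
tcp_rot: [-3.105, -0.475, 0.001]
force: [-0.9, 0.5, -0.5]
grip_width: 0.2
grasp_force: 0.0
```

servo_tool --commands "0 0 0 0 0 -0.006 0;0 0 0 0 0 -0.012 0;0 0 0 0 0 -0.018 0;0 0 0 0 0 -0.024 0;0 0 0 0 0 -0.03 0"

```text
clock: 2.65
tool_pos: [457.9, -248.3, 51.7]
tcp_rot: [3.105, 0.475, 0.0]
force: [-0.8, 0.5, 3.1]
grip_width: 0.5
grasp_force: 1.4
```

servo_tool --commands "0 0 0 0 0 -0.004 0;0 0 0 0 0 -0.008 0;0 0 0 0 0 -0.012 0;0 0 0 0 0 -0.016 0;0 0 0 0 0 -0.018 0"

```text
clock: 3.07
tool_pos: [457.9, -248.2, 48.0]
tcp_rot: [3.105, 0.475, 0.0]
force: [0.2, -0.0, 2.8]
grip_width: 0.3
grasp_force: 1.6
```

servo_tool --commands "0 0 0 0 0 -0.002 0;0 0 0 0 0 -0.004 0;0 0 0 0 0 -0.004 0"

```text
clock: 3.32
tool_pos: [457.9, -248.2, 47.3]
tcp_rot: [3.105, 0.475, 0.0]
force: [-1.3, 0.3, 5.5]
grip_width: 0.3
grasp_force: 2.4
```

The force rises past 3 N at the expected stop depth, so the round cap is down. Lift and travel to the square lamp.

servo_tool --commands "0 0 0 0 0 0.03 0;0 0 0 0 0 0.2 0;0 0 0 0 0 0.4 0;0 0 0 0 0 0.53 0;0 0 0 0 0 0.53 0"

```text
clock: 3.73
tool_pos: [459.4, -249.2, 158.3]
tcp_rot: [3.1, 0.475, 0.008]
force: [1.4, 0.1, -0.3]
grip_width: 0.4
grasp_force: 0.0
```

servo_tool --commands "0 0 0 0.14 0.145 0 0;0 0 0 0.28 0.29 0 0;0 0 0 0.42 0.435 0 0;0 0 0 0.56 0.58 0 0;0 0 0 0.66 0.69 0 0"

```text
clock: 4.15
tool_pos: [591.3, -107.8, 152.8]
tcp_rot: [-3.105, -0.477, 0.0]
force: [-1.0, 0.2, 0.3]
grip_width: 0.7
grasp_force: 0.0
```

servo_tool --commands "0 0 0 0.12 0.12 0 0;0 0 0 0.218 0.221 -0.1 0;0 0 0 0.218 0.221 -0.26 0;0 0 0 0.218 0.221 -0.35 0;0 0 0 0.218 0.221 -0.35 0"

```text
clock: 4.57
tool_pos: [631.3, -65.0, 78.8]
tcp_rot: [-3.103, -0.476, 0.011]
force: [-1.0, -0.3, -0.9]
grip_width: 0.3
grasp_force: 0.0
```

servo_tool --commands "0 0 0 0 0 0 0;0 0 0 0 0 -0.02 0;0 0 0 0 0 -0.04 0;0 0 0 0 0 -0.05 0;0 0 0 0 0 -0.05 0"

```text
clock: 4.98
tool_pos: [633.4, -66.3, 73.6]
tcp_rot: [3.105, 0.475, 0.001]
force: [-0.7, -0.6, -0.5]
grip_width: 0.4
grasp_force: 0.0
```

servo_tool --commands "0 0 0 0 0 -0.006 0;0 0 0 0 0 -0.012 0;0 0 0 0 0 -0.018 0;0 0 0 0 0 -0.024 0;0 0 0 0 0 -0.03 0"

```text
clock: 5.4
tool_pos: [633.6, -66.1, 67.4]
tcp_rot: [3.105, 0.475, 0.001]
force: [-0.3, -0.3, 2.6]
grip_width: 0.5
grasp_force: 1.4
```

Square cap contact at the expected height; go on to about z 61.5.

servo_tool --commands "0 0 0 0 0 -0.004 0;0 0 0 0 0 -0.008 0;0 0 0 0 0 -0.012 0;0 0 0 0 0 -0.016 0;0 0 0 0 0 -0.02 0"

```text
clock: 5.82
tool_pos: [633.5, -66.1, 63.2]
tcp_rot: [3.105, 0.475, 0.0]
force: [-0.0, -0.6, 1.9]
grip_width: 0.4
grasp_force: 1.4
```

servo_tool --commands "0 0 0 0 0 -0.003 0;0 0 0 0 0 -0.006 0;0 0 0 0 0 -0.009 0;0 0 0 0 0 -0.009 0"

```text
clock: 6.15
tool_pos: [633.5, -66.1, 61.5]
tcp_rot: [3.105, 0.475, 0.0]
force: [-0.6, -1.2, 4.9]
grip_width: 0.1
grasp_force: 2.2
```

Square is at its stop (4.9 N). Lift, then to the bar.

servo_tool --commands "0 0 0 0 0 0.03 0;0 0 0 0 0 0.2 0;0 0 0 0 0 0.4 0;0 0 0 0 0 0.5 0;0 0 0 0 0 0.5 0"

```text
clock: 6.57
tool_pos: [635.0, -66.2, 166.5]
tcp_rot: [3.103, 0.475, 0.01]
force: [-0.3, -1.2, -0.9]
grip_width: 0.3
grasp_force: 0.0
```

servo_tool --commands "0 0 0 -0.03 0.2 0 0;0 0 0 -0.06 0.4 0 0;0 0 0 -0.09 0.6 0 0;0 0 0 -0.12 0.8 0 0;0 0 0 -0.15 0.98 0 0"

```text
clock: 6.98
tool_pos: [602.3, 132.1, 160.8]
tcp_rot: [-3.105, -0.475, 0.002]
force: [0.5, -0.1, 0.2]
grip_width: 0.8
grasp_force: 0.0
```

servo_tool --commands "0 0 0 -0.03 0.2 0 0;0 0 0 -0.06 0.4 0 0;0 0 0 -0.0875 0.57 0 0;0 0 0 -0.0875 0.57 0 0;0 0 0 -0.0875 0.57 -0.1 0"

```text
clock: 7.4
tool_pos: [586.3, 246.5, 143.5]
tcp_rot: [-3.104, -0.481, -0.006]
force: [0.1, -0.2, -0.1]
grip_width: 0.6
grasp_force: 0.0
```

servo_tool --commands "0 0 0 0 0 -0.15 0;0 0 0 0 0 -0.27 0;0 0 0 0 0 -0.35 0;0 0 0 0 0 -0.4 0;0 0 0 0 0 -0.4 0"

```text
clock: 7.82
tool_pos: [584.8, 243.4, 59.0]
tcp_rot: [3.105, 0.475, -0.007]
force: [-1.1, 0.4, 0.3]
grip_width: 0.4
grasp_force: 0.0
```

servo_tool --commands "0 0 0 0 0 0 0;0 0 0 0 0 -0.02 0;0 0 0 0 0 -0.04 0;0 0 0 0 0 -0.055 0;0 0 0 0 0 -0.055 0"

```text
clock: 8.23
tool_pos: [585.8, 243.9, 50.2]
tcp_rot: [3.105, 0.475, -0.0]
force: [-0.5, 0.3, -0.2]
grip_width: 0.5
grasp_force: 0.0
```

servo_tool --commands "0 0 0 0 0 -0.006 0;0 0 0 0 0 -0.012 0;0 0 0 0 0 -0.018 0;0 0 0 0 0 -0.024 0;0 0 0 0 0 -0.03 0"

```text
clock: 8.65
tool_pos: [586.0, 244.0, 44.5]
tcp_rot: [3.105, 0.475, 0.0]
force: [-0.3, 0.0, 2.2]
grip_width: 0.4
grasp_force: 1.3
```

servo_tool --commands "0 0 0 0 0 -0.006 0;0 0 0 0 0 -0.012 0;0 0 0 0 0 -0.018 0;0 0 0 0 0 -0.024 0;0 0 0 0 0 -0.026 0"

```text
clock: 9.07
tool_pos: [586.0, 244.0, 39.1]
tcp_rot: [3.105, 0.475, 0.0]
force: [-0.2, 0.2, 2.4]
grip_width: 0.4
grasp_force: 1.3
```

servo_tool --commands "0 0 0 0 0 -0.003 0;0 0 0 0 0 -0.006 0;0 0 0 0 0 -0.006 0;0 0 0 0 0 -0.006 0"

```text
clock: 9.4
tool_pos: [586.0, 244.0, 38.1]
tcp_rot: [3.105, 0.475, 0.0]
force: [-0.1, 0.4, 1.9]
grip_width: 0.2
grasp_force: 1.5
```

servo_tool --commands "0 0 0 0 0 -0.003 0;0 0 0 0 0 -0.006 0;0 0 0 0 0 -0.006 0;0 0 0 0 0 -0.006 0"

```text
clock: 9.73
tool_pos: [586.0, 244.0, 37.0]
tcp_rot: [3.105, 0.475, 0.0]
force: [-1.4, -0.1, 5.7]
grip_width: 0.5
grasp_force: 2.7
```

Bar is at its stop (5.7 N). Lift straight up, move back toward the base so the view is free, and check.

servo_tool --commands "0 0 0 0 0 0.03 0;0 0 0 0 0 0.2 0;0 0 0 0 0 0.4 0;0 0 0 0 0 0.6 0;0 0 0 0 0 0.8 0"

```text
clock: 10.15
tool_pos: [585.4, 243.8, 198.6]
tcp_rot: [3.105, 0.475, -0.001]
force: [0.5, -0.6, 0.5]
grip_width: 0.3
grasp_force: 0.0
```

servo_tool --commands "0 0 0 -0.1 0.15 0.1 0;0 0 0 -0.2 0.3 0.1 0;0 0 0 -0.3 0.45 0.1 0;0 0 0 -0.4 0.6 0.1 0;0 0 0 -0.5 0.75 0.1 0"

```text
clock: 10.57
tool_pos: [484.7, 395.0, 217.2]
tcp_rot: [3.105, 0.475, -0.0]
force: [1.3, 0.7, 0.6]
grip_width: 0.8
grasp_force: 0.0
```

servo_tool --commands "0 0 0 -0.1 0.1 0 0;0 0 0 -0.1 0.1 0 0;0 0 0 -0.1 0.1 0 0;0 0 0 -0.1 0.1 0 0;0 0 0 -0.1 0.1 0 0"

```text
clock: 10.98
tool_pos: [466.7, 413.2, 216.9]
tcp_rot: [3.105, 0.474, -0.0]
force: [-0.8, -0.6, 0.6]
grip_width: 0.4
grasp_force: 0.0
```

Run:
```python
from station import env
from h import *
o=env.observe();print(o["clock"],o["tool_pos"],o["force"])
D={n:env.get_image(n) for n in("top","scene")}
cv2.imwrite("pics/end.png",D["scene"]["image"])
seeds={"top":dict(round=(415,258),square=(342,187),bar=(223,207),small=(303,258)),
"scene":dict(round=(328,117),square=(298,192),bar=(402,321),small=(393,199))}
for n,d in D.items():
    P=cloud(d);P0=cloud(np.load(n+"0.npz"))
    for a,(u,v) in seeds[n].items():
        s=np.s_[v-4:v+5,u-4:u+5,2]; print(n,a,"dz",round(np.median(P[s])-np.median(P0[s]),1))
```

```text
10.9833 [466.66043507 413.16490803 216.85831408] [-0.76739687 -0.60276368  0.61781926]
top round dz -6.9
top square dz -6.1
top bar dz -6.9
top small dz 0.0
scene round dz -6.1
scene square dz -6.5
scene bar dz -6.2
scene small dz -0.0
```

View pics/end.png

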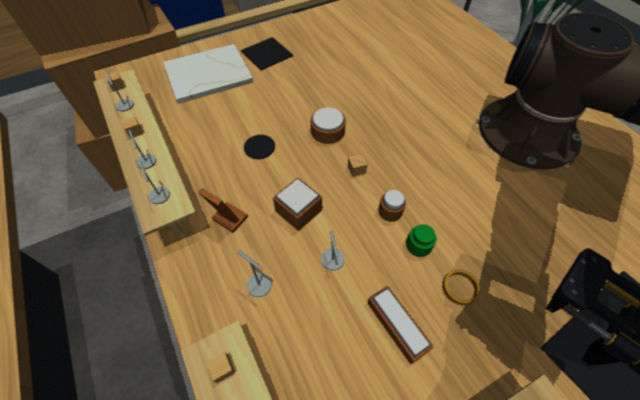

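The caps at (328,117), (298,192) and (402,321) are down by 6–7 mm. The small lamp (393,199) hasn't changed, every piece is in its place, and the hand is clear at lower right. Handing in.

```bash
python3 -c "from station import env; print(env.close_job())"
```

```text
the job is handed in; nothing more can be done
None
```

I pressed the large round, square and bar lamps fully down in that order; the small lamp stayed off, every piece is still in place, the hand is clear, and the job is handed in (no verdict was returned).

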